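# Gauge a squared turning blank with a sliding caliper

## Task

Check the thickness of the pale ash blank with the caliper on the gauging board: lay the blank flat on the board between the open jaws, lengthways with them and with at least half of the jaws' length on the wood, and let go of it. Then push the slide along, at its thumb rest rather than out on the jaw so that it does not cock on the beam, gently until the blank sits snug and square between both jaws. Leave the caliper closed on the blank for the reading, and leave the two other blanks, the pencil and the wax tin where they are.

Things in the scene. Friction and masses are not known exactly. Their poses are not given: they have to be found in the camera images.
- gauge: Dark hardwood board 200 (x) x 360 (y) x 18 mm, screwed down, carrying a caliper. Origin: centre of its underside. y runs along the caliper's beam toward the fixed jaw; x from the jaw tips to the beam (away from the robot at yaw 0); z up. Steel beam: centre line x = +60, 16 wide, 8 to 13 mm above the board. Black saddles at both beam ends, tops 18 mm above the board. Yaw varies by 0.2 either way.
- board_top (a point): Centre of the board's top face, 18 mm above the bench; axes as the board's. A good place for the blank's centre: x = -32 mm (its far end then stops 8 mm short of the beam), y = 125 to 130 mm, lying along x; closing the slide brings it to y = 137.5 mm, snug on the fixed jaw.
- fixed_face (a point): Middle of the fixed jaw's measuring face, 11 mm above the board at x = +19.5, y = +150 mm of it, axes as the board's; the face looks to -y. Both jaws are steel plates 7 mm thick, 7.5 to 14.5 mm above the board, and reach from the beam's near edge (x = +52) 65 mm to their tips (x = -13 mm).
- sliding_face (a point): Middle of the sliding jaw's measuring face, which looks to +y; axes as the board's when the slide is not cocked.
- thumb_rest (a point): Middle of the back (-y) face of the thumb rest, where to push toward +y: a dark ribbed steel lug on the near side of the slide's black housing. Back face 17 mm wide (x), 4 to 26 mm above the board, 75 mm behind (-y of) the sliding jaw's face, its middle 18.5 mm nearer the robot than the beam's near edge. The housing is as high. Bare board behind it and on the near side.
- jaw_opening (a joint): Opening between the two jaw faces in m (0 = jaws shut, up to 0.16); starts between 0.085 and 0.12. Pushing the slide toward +y of the board closes it. The slide has about 2 N of friction and stays where it is left.
- jaw_cock (a joint): How far the slide with its jaw is cocked on the beam, in rad about z (0 = jaw square to the beam). It is springy, 2 N m per rad, pivot on the beam's centre line 38 mm behind the jaw face: pushing it along at the thumb rest (18 to 35 mm from the centre line) cocks it by 0 to 0.03 while it is pushed; near the jaw's tip by 0.04 to 0.07, and then the reading comes out too wide.
- ash: The ash blank, pale yellowish square stock 25 x 151 x 25 mm, 66 g; its length is its y axis, origin at the middle of its underside. Lies on the bench.
- ash_centre (a point): Centre of the ash blank (half-way up, 12.5 mm above what it lies on), axes as the blank's; grasp it here or up to 40 mm along its length, across its 25 mm width.
- oldbeech_centre (a point): Centre of the old beech blank, grey-brown square stock 30 x 111 x 30 mm; leave it alone.
- walnut_centre (a point): Centre of the walnut blank, dark brown square stock 20 x 121 x 20 mm; leave it alone.
- pencil: Red pencil 166 mm long lying at the right; leave it alone.
- wax_tin: Round green wax tin, 77 mm across, 28 mm high, by the lathe's foot; leave it alone.

How it is judged (in metres and radians):
On the way, in this order (a step that is already met when the one before it is completed fails the run):
1. the ash blank lies flat on the board between the open jaws, lengthways with them, let go (z of ash_centre in the frame of board_top between 0.0095 and 0.0155 m and angle between ash_centre's own y axis and vertical above 1.5 rad and x of ash_centre in the frame of fixed_face between -0.078 and -0.03 m and y of ash_centre in the frame of fixed_face between -0.11 and -0.008 m and value of joint jaw_opening above 0.04 m and angle between the y axis of ash_centre and the x axis of fixed_face, either way round below 0.35 rad and contact force between ash and the fingers below 0.1 N), for 0.2 s.
2. the sliding jaw is closed onto the blank (value of joint jaw_opening between 0.0235 and 0.0265 m), for 0.2 s.
At the end, for the whole second after the job is handed in: Jaws 23.5 to 26.5 mm apart, slide cocked under 0.02 rad; the ash blank let go, at rest, flat on the board (centre height within 3 mm), at least 28 mm of jaw on it, square to the jaws within 0.03 rad, its centre 11 to 14.5 mm from the fixed face (all of step 2 and value of joint jaw_cock between -0.02 and 0.02 rad and z of ash_centre in the frame of board_top between 0.0095 and 0.0155 m and angle between ash_centre's own y axis and vertical above 1.5 rad and x of ash_centre in the frame of fixed_face between -0.078 and -0.03 m and y of ash_centre in the frame of fixed_face between -0.0145 and -0.011 m and angle between the y axis of ash_centre and the x axis of fixed_face, either way round below 0.03 rad and linear speed of ash below 0.01 m/s and contact force between ash and the fingers below 0.1 N); the robot touches nothing.
It fails at once if the blank is dropped from more than about 25 mm (contact force between ash and the fingers below 0.1 N and linear speed of ash above 0.7 m/s).
It fails at once if the slide is cocked on the beam by more than 0.035 rad (value of joint jaw_cock above 0.035 rad or value of joint jaw_cock below -0.035 rad).
It fails at once if the blank is crushed in the caliper (contact forces on all its faces together over 160 N) (contact force between ash and gauge above 160 N).
It fails at once if another blank, the pencil or the wax tin is moved by more than 20 mm (distance of any of oldbeech_centre, walnut_centre, pencil, wax_tin from where it was at the start of the episode above 0.02 m).
It also fails if it takes over 51 s, if anything falls off the work surface, if the arm or the gripper's body presses on something with over 40 N, if the wrist force passes 120 N, or if a joint passes its speed limit or range.

## Robot

A 7-joint arm with a two-finger parallel gripper is mounted at the origin on a cart in front of the work surface, level with it; the furniture and walls round the work are solid. World frame = base frame: x ahead of the robot, y to its left, z up, the work surface at z = 0. Lengths are in mm, angles in rad, forces in N, time in s.
With the tool pointing down it reaches from about 400 to 875 mm from the base axis. Payload 4.4 kg.
Tool frame: the origin (TCP) lies at the very end of the fingers, on their centre line; the grasp point (between the pads) lies 19 mm behind it; y points along the fingers, x is the direction in which the jaws open and shut, and the axes are right-handed (so a half turn about y gives the same grasp; the last joint's range is limited). The gripper opens to 85 mm and grips with 20 to 120 N. Pads are 22 mm wide; open, the fingers measure 114 mm over their backs; the gripper's body (76 mm by 85 mm) begins 54 mm behind the grasp point. The pads swing forward as they close: fully open they stand 13 mm farther back than shut.
Start: joints at [1.109, 0.628, 0.038, 1.517, -0.027, 0.996, -0.02], TCP at [250.633, -599.751, 231.313] pointing down, gripper open.
Joint ranges: [-3.06, 3.06], [-0.37, 2.12], [-1.25, 1.32], [0.18, 2.47], [-1.1, 4.24], [0.23, 1.98], [-2.94, 2.94]. Speed limits (rad/s): [2.57, 2.57, 3.14, 3.14, 3.14, 3.14, 3.14].

## Interface

Orientations are given as [roll, pitch, yaw] about the fixed x, y, z axes, in that order (R = Rz(yaw) Ry(pitch) Rx(roll)).
In Python, from cell import readout, eyes, finish_job gives the robot as it stands. The module is installed in compiled form; this text tells all that it offers.
- The arm moves only by the tool apply_moves, never from a script. Its argument "commands" is a list that holds one entry, the list of rows, each a list of 6 numbers: the shift along the tool's x, y, z in units of 0.04 m (1.0 is 0.04 m), then the turn, a rotation vector about the tool's x, y, z in units of 5 degrees (1.0 is 5 degrees). A call has 1 to 8 rows; each row shifts and turns the pose as measured when the row begins, along the tool's axes as they then stand; what a row does not reach is not made up. A row lasts 1/12 s, in which the tool goes at most 41.7 mm and 7.16 degrees, less where a joint would pass 70% of its speed; a pose out of reach is approached as far as the arm can. A call with a number of a shift or a turn outside -1 to 1 is refused whole. A call with a gripper value outside its range is refused whole. "claw" is the finger opening in mm, from 0 to 85.4, set as the call begins (left out, the last holds). The fingers move at their own pace and stop on an object; the grip force is fixed at half the most. Time passes only in rows, so rows that do not move let the fingers close. It gives the time, the measured TCP pose, the force and the opening at its end, in the units of the state.
- readout.read_state(): the state, without advancing time (a new reading comes with each control period).
- eyes.get_image(name): name is "side" or "top"; returns a dict with "image" (420x560x3 uint8, red, green, blue), "mtx" (3x3 intrinsics, pixels), "k1" (the pictures are not rectified: a ray, as slopes to the right and down, at radius r is drawn at 1 + k1 r^2 times it, then the intrinsics apply), "rvec" (rotation vector, rad) and "tvec" (3), from world to camera coordinates, as OpenCV has them. Camera axes: x right, y down, z forward; pixel columns grow to the right and rows downward; lengths in mm; the calibration is good to about 2 mm. A picture is of the moment at which its call begins. There is no depth.
- finish_job(): hands the job in, once; it reports no verdict.
The state is a dict: "clock": time; "qpos": joint angles; "qd": joint speeds; "tau": joint torques, N m; "eef_pos": TCP position; "tool_rot": TCP orientation; "force": force on the tool from outside, world axes, zero at the start; "torque": the same for the moment, N m; "width": finger opening in mm.
Only numpy, scipy, OpenCV 4.12 (cv2) and the standard library are available. Lean on these libraries where they do the work, as an engineer would, in place of code of your own. Each camera call takes 0.05 s, during which the arm holds its last target. There are 200 camera calls.

## Working session

There is one attempt and no reset: what is moved stays moved. The work goes in short steps, Python scripts to look and compute and a tool call to move; the robot and the scene stay as the last step left them, time stands still between calls to the robot, and variables do not carry over. Pictures are saved under pics/ and viewed, about 8 in all and at most 12, crops included, and the job is handed in when it is done.

Besides the shell and the picture viewer there is one more tool, called as name(argument=value, ...) on one line, values as JSON. apply_moves: Moves the arm, as the interface text tells. Shifts and turns lie within -1 to 1; 1 stands for 0.04 m of shift or 5 degrees of turn. Its arguments: {"type":"object","properties":{"commands":{"type":"array"},"claw":{"type":"number"}},"required":["commands"]}

```bash
mkdir -p pics
cat > h.py <<'E'
import numpy as np, cv2
from scipy.spatial.transform import Rotation as R
from cell import readout, eyes, finish_job
def snap(name, fn, crop=None, scale=1):
    d=eyes.get_image(name); im=cv2.cvtColor(d["image"],cv2.COLOR_RGB2BGR)
    np.savez(fn.replace('.png','.npz'),**d)
    if crop: x0,y0,x1,y1=crop; im=im[y0:y1,x0:x1]
    if scale!=1: im=cv2.resize(im,None,fx=scale,fy=scale,interpolation=cv2.INTER_CUBIC)
    cv2.imwrite(fn,im); return d
def ray(d,uv):
    K=np.array(d["mtx"]);k1=float(d["k1"]); Rm=cv2.Rodrigues(np.array(d["rvec"],float))[0]; t=np.array(d["tvec"],float).ravel()
    p=cv2.undistortPoints(np.array([[uv]],float),K,np.array([k1,0,0,0.]))[0,0]
    return -Rm.T@t, Rm.T@np.array([p[0],p[1],1])
def onz(d,uv,z):
    c,r=ray(d,uv); return c+r*(z-c[2])/r[2]
def tri(d1,u1,d2,u2):
    c1,r1=ray(d1,u1);c2,r2=ray(d2,u2)
    s=np.linalg.lstsq(np.c_[r1,-r2],c2-c1,rcond=None)[0]
    a,b=c1+s[0]*r1,c2+s[1]*r2
    return (a+b)/2,np.linalg.norm(a-b)
def proj(d,P):
    return cv2.projectPoints(np.array(P,float).reshape(-1,3),np.array(d["rvec"],float),np.array(d["tvec"],float),np.array(d["mtx"]),np.array([float(d["k1"]),0,0,0]))[0][:,0]
E
python3 - <<'E'
from h import *
for n in("top","side"):
    d=snap(n,f"pics/{n}0.png",scale=1.4); print(n,ray(d,(280,210)),d["k1"],d["mtx"][0])
print(readout.read_state())
E
```

```text
top (array([ 354.79083878, -127.1433196 , 1474.27982471]), array([ 0.09809409,  0.02140342, -0.99547574])) 0.01367853021762553 [489.0222726    0.         295.47720946]
side (array([-234.63096196, -982.56845999,  872.99068203]), array([ 0.52710375,  0.58713797, -0.61493529])) -0.02835355791824989 [454.89322872   0.         275.2176923 ]
{'clock': 0.1, 'qpos': array([ 1.10916863,  0.62925327,  0.0384307 ,  1.51825692, -0.02698546,
        0.99629588, -0.01996479]), 'qd': array([ 6.75629674e-04, -2.11461065e-03, -5.16429819e-04, -2.70497514e-03,
       -3.30661015e-04,  9.99937946e-06,  9.46194408e-04]), 'tau': array([ 3.47985013e-03, -5.64540803e+01,  1.23097535e+00, -1.93974835e+01,
        1.14267124e-02,  5.44860988e-03,  4.00851491e-05]), 'eef_pos': array([ 250.44081331, -599.21698201,  230.48456511]), 'tool_rot': array([-1.570817  ,  0.00169574, -1.1749139 ]), 'force': array([ 0.59817756,  0.10259299, -0.19516044]), 'torque': array([-0.02344662,  0.00373072,  0.03253141]), 'width': 85.18204286004791}
```

View pics/top0.png

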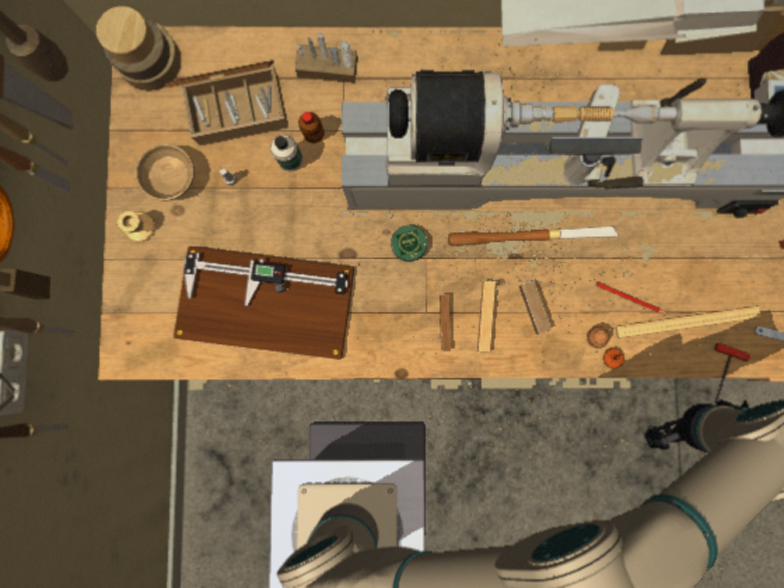

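View pics/side0.png

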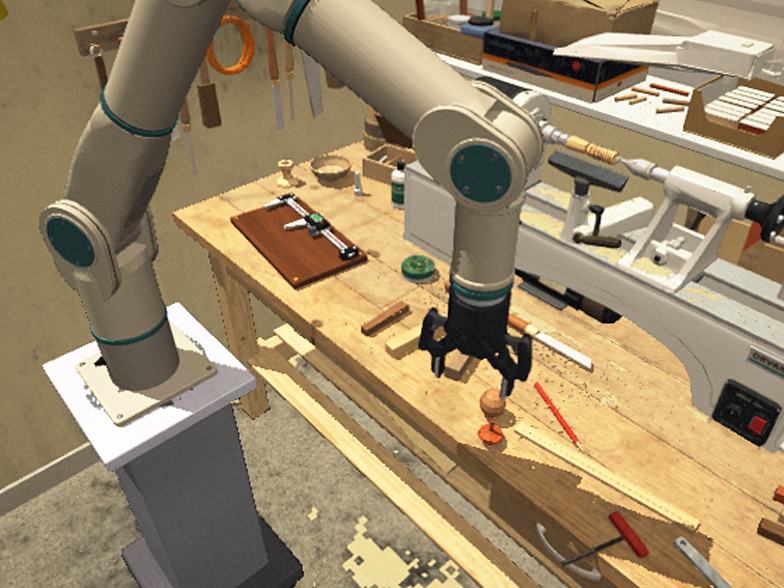

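Run:
```python
import cv2,numpy as np
def crop(n,x,y,w):
    im=cv2.imread(f'pics/{n}0.png'); d=np.load(f'pics/{n}0.npz'); im=cv2.cvtColor(d['image'],cv2.COLOR_RGB2BGR)
    h=w*3//4; c=im[y:y+h,x:x+w]; return cv2.resize(c,(400,300),interpolation=cv2.INTER_CUBIC)
a=np.hstack([crop('top',120,165,140),crop('top',305,190,100)])
b=np.hstack([crop('side',160,130,108),crop('side',250,205,100)])
cv2.imwrite('pics/m1.png',np.vstack([a,b]))
```

```text
(no output)
```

View pics/m1.png

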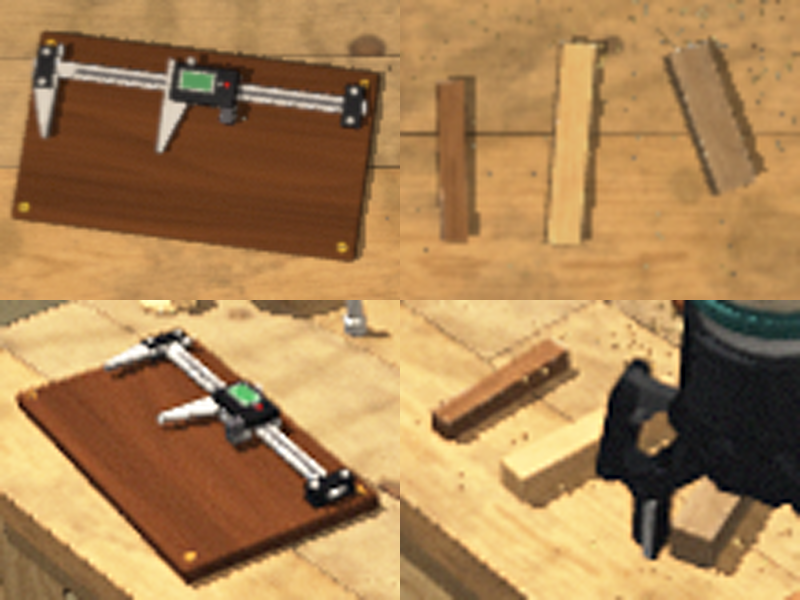

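Run:
```python
from h import *
T=dict(np.load('pics/top0.npz'));S=dict(np.load('pics/side0.npz'))
tp=lambda p:(120+(p[0]+.5)*.35-.5,165+(p[1]+.5)*.35-.5)
ta=lambda p:(305+(p[0]-400+.5)*.25-.5,190+(p[1]+.5)*.25-.5)
sb=lambda p:(160+(p[0]+.5)*.27-.5,130+(p[1]-300+.5)*.27-.5)
sa=lambda p:(250+(p[0]-400+.5)*.25-.5,205+(p[1]-300+.5)*.25-.5)
tb=[(40,31),(382,72),(355,260),(13,216)];sbb=[(190,337),(380,490),(188,573),(18,400)]
P=[]
for a,b in zip(tb,sbb):
    p,e=tri(T,tp(a),S,sb(b));q=onz(T,tp(a),18);P.append(q);print(p.round(1),e.round(1),q.round(1),onz(S,sb(b),18).round(1))
c=np.mean(P,0);ex=(P[0]-P[3]+P[1]-P[2])/2;ey=(P[0]-P[1]+P[3]-P[2])/2
print('board',c,np.linalg.norm(ex),np.linalg.norm(ey),np.arctan2(ey[1],ey[0])-np.pi/2,np.arctan2(ex[1],ex[0]))
y=np.arctan2(ey[1],ey[0])-np.pi/2
Rz=R.from_euler('z',y).as_matrix()
for n,p,s,h in(('fixtip',(44,137),(108,368),14.5),('slidetip',(160,152),(160,421),14.5),('thumb',(240,122),(234,440),26)):
    p3,e=tri(T,tp(p),S,sb(s));print(n,p3.round(1),e.round(1),'board frame top:',(Rz.T@(onz(T,tp(p),18+h)-c)).round(1),'side:',(Rz.T@(onz(S,sb(s),18+h)-c)).round(1))
A=[onz(T,ta(p),25) for p in((564,42),(599,43),(582,243),(548,241))]
print(np.round(A,1)); c=np.mean(A,0);d=A[0]+A[1]-A[2]-A[3];print('ash',c,np.linalg.norm(d)/2,np.arctan2(d[1],d[0]))
print(tri(T,ta((548,241)),S,sa((504,462))),onz(S,sa((504,462)),25))
```

```text
[602.8 344.2  15.6] 1.5 [603. 343.  18.] [599.8 341.   18. ]
[557.4 -15.5  23. ] 2.6 [559.2 -15.9  18. ] [560.9  -9.1  18. ]
[363.1  10.8  14.9] 1.0 [362.7  10.8  18. ] [361.4   7.   18. ]
[409.3 367.8   9. ] 0.5 [409.2 364.6  18. ] [402.4 353.9  18. ]
board [483.50031971 175.64422479  18.        ] 196.6568813490717 359.21817502747115 -0.1260976029909484 -0.12305995830377392
fixtip [491.8 331.1  28.1] 3.6 board frame top: [-13.2 154.7  14.5] side: [-12.7 147.   14.5]
slidetip [474.8 212.4  27.1] 0.5 board frame top: [-13.8  34.2  14.5] side: [-16.6  27.1  14.5]
thumb [504.1 130.5  31.2] 2.8 board frame top: [ 26.3 -45.3  26. ] side: [ 15.9 -59.7  26. ]
[[ 526.9 -291.9   25. ]
 [ 526.1 -318.1   25. ]
 [ 377.4 -303.2   25. ]
 [ 378.9 -278.1   25. ]]
ash [ 452.31297579 -297.83606065   25.        ] 149.0630768345622 -0.0965375886323885
(array([ 379.23837745, -278.61584415,   22.18764727]), np.float64(0.7482974791093743)) [ 377.52608353 -281.14383995   25.        ]
```

```bash
cat >> h.py <<'E'
def plan(pos,yaw):
    s=readout.read_state(); Rm=R.from_euler('xyz',s["tool_rot"]).as_matrix()
    Rt=R.from_euler('xyz',[-np.pi/2,0,yaw]).as_matrix()
    d=Rm.T@(np.array(pos)-s["eef_pos"])/40; w=R.from_matrix(Rm.T@Rt).as_rotvec(degrees=True)/5
    dt=Rt.T@(np.array(pos)-s["eef_pos"])/40
    print(round(s["clock"],2),s["eef_pos"].round(1),s["tool_rot"].round(3),'shift',d.round(2),'turn',w.round(2),'shift in target axes',dt.round(2),'F',s["force"].round(1),'w',round(s["width"],1),'q',s["qpos"].round(2))
E
python3 -c "
from h import *
plan([437,-296,100],-1.667)"
```

```text
0.1 [ 250.4 -599.2  230.5] [-1.571  0.002 -1.175] shift [-5.19  3.27  7.23] turn [ 0.01  5.64 -0.02] shift in target axes [-7.99  3.26  3.91] F [ 0.6  0.1 -0.2] w 85.2 q [ 1.11  0.63  0.04  1.52 -0.03  1.   -0.02]
```

apply_moves(commands=[[[0,0,0,0,0.94,0],[0,0,0,0,0.94,0],[0,0,0,0,0.94,0],[0,0,0,0,0.94,0],[0,0,0,0,0.94,0],[0,0,0,0,0.94,0],[0,0,0,0,0,0]]], claw=55)

```text
clock: 0.68
eef_pos: [249.3, -596.7, 226.5]
tool_rot: [-1.575, 0.009, -1.691]
force: [-0.1, -0.3, -0.5]
width: 55.1
```

```bash
python3 -c "
from h import *
plan([437,-296,100],-1.667)"
```

```text
0.68 [ 249.3 -596.7  226.5] [-1.575  0.009 -1.691] shift [-8.    3.21  3.77] turn [ 0.05 -0.27 -0.1 ] shift in target axes [-7.93  3.16  3.95] F [-0.1 -0.3 -0.5] w 55.1 q [ 1.03  0.64  0.18  1.53 -0.13  1.   -0.45]
```

apply_moves(commands=[[[-1,0.3,0.48,0,-0.1,0],[-1,0.3,0.48,0,-0.1,0],[-1,0.3,0.48,0,0,0],[-1,0.3,0.48,0,0,0],[-1,0.3,0.48,0,0,0],[-1,0.3,0.48,0,0,0],[-0.9,0.3,0.45,0,0,0],[0,0,0,0,0,0]]])

```text
clock: 1.35
eef_pos: [397.7, -351.0, 144.6]
tool_rot: [-1.579, 0.004, -1.66]
force: [0.2, 0.9, -0.8]
width: 54.9
```

```bash
python3 -c "
from h import *
plan([437,-296,100],-1.667)"
```

```text
1.35 [ 397.7 -351.   144.6] [-1.579  0.004 -1.66 ] shift [-1.45  1.11  0.87] turn [ 0.09  0.08 -0.05] shift in target axes [-1.46  1.11  0.85] F [ 0.2  0.9 -0.8] w 54.9 q [ 0.56  0.59  0.16  1.93 -0.15  0.64 -0.84]
```

apply_moves(commands=[[[-0.75,0.8,0.45,0.05,0.04,0],[-0.7,0.8,0.4,0.05,0.04,0],[0,0,0,0,0,0],[0,0,0,0,0,0]]])

```text
clock: 1.68
eef_pos: [433.5, -302.3, 87.9]
tool_rot: [-1.568, 0.004, -1.651]
force: [0.3, -0.5, 0.1]
width: 55.1
```

```bash
python3 -c "
from h import *
plan([437,-296,3],-1.667)
a=snap('side','pics/s1.png',(200,150,400,300),3.0)"
```

```text
1.68 [ 433.5 -302.3   87.9] [-1.568  0.004 -1.651] shift [-0.15  2.12  0.07] turn [-0.03  0.19 -0.05] shift in target axes [-0.16  2.12  0.07] F [ 0.3 -0.5  0.1] w 55.1 q [ 0.47  0.68  0.13  1.98 -0.19  0.5  -0.91]
```

View pics/s1.png

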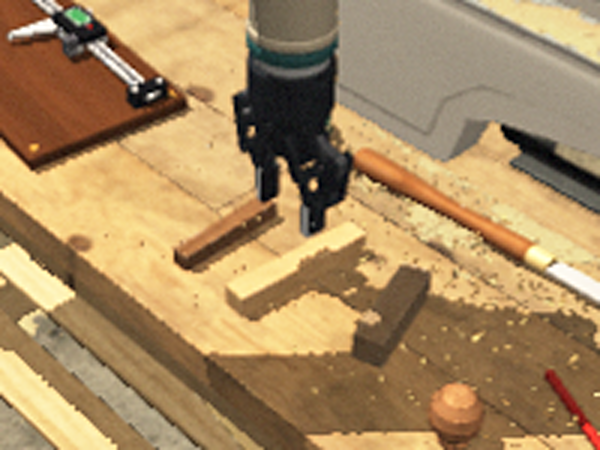

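```bash
python3 -c "
from h import *
S=dict(np.load('pics/s1.npz'))
A=[onz(S,(200+p[0]/3,150+p[1]/3),25) for p in((228,290),(251,301),(366,239),(344,222))]
print(np.round(A,1),np.mean(A,0))"
```

```text
[[ 374.1 -286.5   25. ]
 [ 379.6 -311.6   25. ]
 [ 518.8 -322.6   25. ]
 [ 521.6 -290.6   25. ]] [ 448.53049262 -302.79486938   25.        ]
```

apply_moves(commands=[[[-0.08,0.5,0.03,0,0.1,0],[-0.07,0.5,0.03,0,0.1,0],[0,0,0,0,0,0]]])

```text
clock: 1.98
eef_pos: [437.2, -298.5, 48.9]
tool_rot: [-1.565, 0.003, -1.667]
force: [0.3, -0.4, -0.5]
width: 54.8
```

apply_moves(commands=[[[0,0.5,0,0,0,0],[0,0.4,0,0,0,0],[0,0.1,0,0,0,0],[0,0,0,0,0,0]]])

```text
clock: 2.32
eef_pos: [437.3, -304.3, 11.8]
tool_rot: [-1.561, -0.001, -1.669]
force: [-0.5, -0.0, 1.2]
width: 55.0
```

apply_moves(commands=[[[-0.1,0.12,0,-0.1,0,0],[0,0.08,0,0,0,0],[0,0,0,0,0,0]]])

```text
clock: 2.57
eef_pos: [438.3, -302.7, 6.4]
tool_rot: [-1.567, -0.003, -1.671]
force: [0.6, -0.5, 0.1]
width: 55.0
```

apply_moves(commands=[[[-0.02,0.1,0,0,0,0],[0,0,0,0,0,0],[0,0,0,0,0,0],[0,0,0,0,0,0],[0,0,0,0,0,0],[0,0,0,0,0,0],[0,0,0,0,0,0],[0,0,0,0,0,0]]], claw=0)

```text
clock: 3.23
eef_pos: [439.7, -302.1, 4.1]
tool_rot: [-1.564, -0.005, -1.669]
force: [-0.5, -0.8, -0.1]
width: 23.6
```

apply_moves(commands=[[[0,-0.3,0,0,0,0],[0,-0.6,0,0,0,0],[0,-1,0,0,0,0],[0,-1,0,0,0,0],[0,-0.5,0,0,0,0],[0,0,0,0,0,0]]])

```text
clock: 3.73
eef_pos: [436.9, -300.5, 146.9]
tool_rot: [-1.569, -0.002, -1.671]
force: [-0.1, -0.8, -0.0]
width: 23.5
```

```bash
python3 -c "
from h import *
a=snap('side','pics/s2.png',(200,100,400,250),3.0)
a=snap('top','pics/t2.png',(280,170,440,290),3.0)
ims=[cv2.imread(f) for f in('pics/s2.png','pics/t2.png')]
cv2.imwrite('pics/m2.png',np.vstack([cv2.resize(i,(400,300)) for i in ims]))
cb=np.array([483.5,175.6,0]);Rz=R.from_euler('z',-.1245).as_matrix()
t=cb+Rz@[-44,127,0];t[2]=130
plan(t,-.1245-np.pi/2)"
```

```text
3.83 [ 435.6 -299.5  143.6] [-1.573  0.    -1.67 ] shift [-15.14   0.35  -1.01] turn [ 0.03  0.29 -0.  ] shift in target axes [-15.11   0.34  -1.39] F [ 0.2 -0.1 -1.1] w 23.7 q [ 0.42  0.59  0.19  1.94 -0.17  0.63 -0.95]
```

View pics/m2.png

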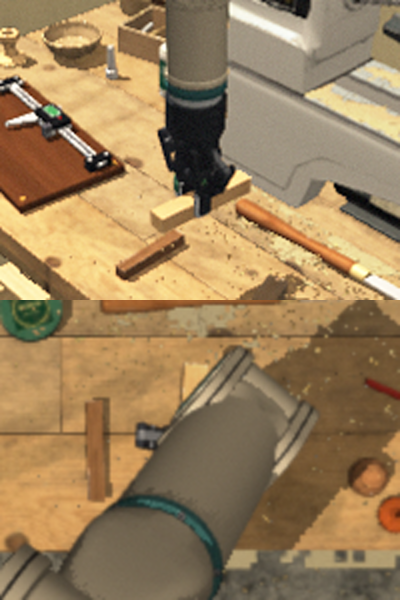

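apply_moves(commands=[[[-0.5,0,0,0,0.1,0],[-1,0,-0.05,0,0.1,0],[-1,0,-0.1,0,0.1,0],[-1,0,-0.1,0,0,0],[-1,0,-0.1,0,0,0],[-1,0,-0.1,0,0,0],[-1,0,-0.1,0,0,0],[-1,0,-0.1,0,0,0]]])

```text
clock: 4.5
eef_pos: [439.8, 1.1, 133.0]
tool_rot: [-1.589, -0.008, -1.721]
force: [1.3, -0.1, -1.0]
width: 23.6
```

```bash
cat >> h.py <<'E'
cb=np.array([483.5,175.6,18]);Rz=R.from_euler('z',-.1245).as_matrix()
def bplan(p,yaw=-.1245-np.pi/2):
    plan(cb+Rz@np.array(p,float),yaw); print('tcp in board frame',(Rz.T@(readout.read_state()["eef_pos"]-cb)).round(1))
E
python3 -c "
from h import *
bplan([-44,127,110])"
```

```text
4.5 [439.8   1.1 133. ] [-1.589 -0.008 -1.721] shift [-7.62  0.08 -0.75] turn [ 0.21 -0.29  0.09] shift in target axes [-7.64  0.13 -0.56] F [ 1.3 -0.1 -1. ] w 23.6 q [-0.25  0.52  0.25  2.17 -0.25  0.5  -1.52]
tcp in board frame [ -21.7 -178.5  115. ]
```

apply_moves(commands=[[[-1,0,-0.08,0.1,-0.1,0],[-1,0,-0.08,0.1,-0.1,0],[-1,0,-0.08,0,-0.1,0],[-1,0,-0.08,0,0,0],[-1,0,-0.08,0,0,0],[-1,0,-0.08,0,0,0],[-1,0,-0.08,0,0,0],[-0.4,0,0,0,0,0]]])

```text
clock: 5.17
eef_pos: [442.1, 314.7, 116.3]
tool_rot: [-1.594, -0.021, -1.685]
force: [-0.5, 0.5, -1.3]
width: 23.3
```

apply_moves(commands=[[[0,0,0,0,0,0],[0,0,0,0,0,0]]])

```text
clock: 5.33
eef_pos: [438.8, 319.4, 112.3]
tool_rot: [-1.598, -0.023, -1.676]
force: [-0.4, -0.1, -0.7]
width: 23.4
```

```bash
python3 -c "
from h import *
bplan([-44,127,60])"
```

```text
5.33 [438.8 319.4 112.3] [-1.598 -0.023 -1.676] shift [0.24 0.85 0.47] turn [0.31 0.22 0.27] shift in target axes [0.25 0.86 0.46] F [-0.4 -0.1 -0.7] w 23.4 q [-0.87  0.68  0.3   1.9  -0.31  0.65 -2.05]
tcp in board frame [-62.2 137.1  94.3]
```

apply_moves(commands=[[[0.12,0.4,0.25,0.17,0.12,0.14],[0.12,0.4,0.25,0.17,0.12,0.14],[0,0,0,0,0,0],[0,0,0,0,0,0]]])

```text
clock: 5.67
eef_pos: [454.5, 299.8, 76.0]
tool_rot: [-1.574, -0.006, -1.702]
force: [0.8, 0.6, -0.3]
width: 23.4
```

```bash
python3 -c "
from h import *
bplan([-44,127,5])
snap('side','pics/s3.png',(130,90,290,210),2.5)
snap('top','pics/t3.png',(110,160,270,280),2.5)
ims=[cv2.imread(f) for f in('pics/s3.png','pics/t3.png')]
cv2.imwrite('pics/m3.png',np.hstack(ims))"
```

```text
5.67 [454.5 299.8  76. ] [-1.574 -0.006 -1.702] shift [-0.19  1.32  0.01] turn [ 0.03 -0.08  0.07] shift in target axes [-0.18  1.32  0.  ] F [ 0.8  0.6 -0.3] w 23.4 q [-0.81  0.73  0.26  1.94 -0.35  0.53 -2.  ]
tcp in board frame [-44.2 119.7  58. ]
```

View pics/m3.png

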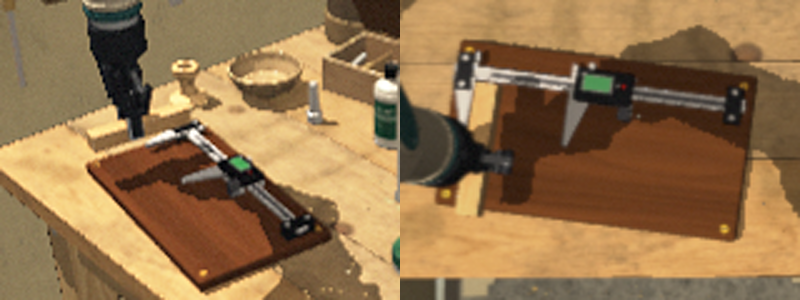

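```bash
python3 -c "
from h import *
T=dict(np.load('pics/t3.npz'))
for p in((473,82),(498,83),(480,215),(456,213)):
  print((Rz.T@(onz(T,(110+(p[0]-400)/2.5,160+p[1]/2.5),97)-cb)).round(1))"
```

```text
[ 40.7 130.9  79. ]
[ 43.  102.8  79. ]
[-106.7  100.    79. ]
[-107.7  126.8   79. ]
```

apply_moves(commands=[[[0,0.35,0,0,0,0],[0,0.35,0,0,0,0],[0,0,0,0,0,0],[0,0,0,0,0,0]]])

```text
clock: 6.1
eef_pos: [456.2, 300.8, 51.5]
tool_rot: [-1.57, -0.002, -1.702]
force: [0.5, -0.6, -0.4]
width: 24.3
```

apply_moves(commands=[[[-0.06,0.3,0,0,0,0],[-0.03,0.2,0,0,0,0],[0,0.1,0,0,0,0],[0,0,0,0,0,0]]])

```text
clock: 6.43
eef_pos: [457.8, 306.3, 28.1]
tool_rot: [-1.568, 0.001, -1.701]
force: [0.5, 0.6, -1.0]
width: 24.0
```

```bash
python3 -c "
from h import *
bplan([-44,125,4.5])"
```

```text
6.43 [457.8 306.3  28.1] [-1.568e+00  1.000e-03 -1.701e+00] shift [ 0.04  0.14 -0.06] turn [-0.04 -0.07 -0.01] shift in target axes [ 0.04  0.14 -0.06] F [ 0.5  0.6 -1. ] w 24.0 q [-0.78  0.81  0.22  1.95 -0.38  0.42 -1.98]
tcp in board frame [-41.8 126.5  10.1]
```

apply_moves(commands=[[[0,0.06,-0.05,0,-0.06,0],[0,0.06,0,0,0,0],[0,0,0,0,0,0]]])

```text
clock: 6.68
eef_pos: [455.6, 306.7, 22.7]
tool_rot: [-1.568, 0.001, -1.695]
force: [-0.2, -0.4, 0.1]
width: 23.6
```

apply_moves(commands=[[[0,0.04,0,0,0,0],[0,0,0,0,0,0]]])

```text
clock: 6.85
eef_pos: [455.8, 306.9, 22.1]
tool_rot: [-1.567, 0.001, -1.695]
force: [-0.4, 0.4, -1.7]
width: 23.9
```

apply_moves(commands=[[[0,0,0,0,0,0],[0,0,0,0,0,0],[0,0,0,0,0,0],[0,0,0,0,0,0]]], claw=42)

```text
clock: 7.18
eef_pos: [456.6, 307.1, 22.8]
tool_rot: [-1.566, 0.003, -1.695]
force: [-0.2, 0.3, 0.7]
width: 42.2
```

apply_moves(commands=[[[0,-0.3,0,0,0,0],[0,-0.5,0,0,0,0],[0,-0.8,0,0,0,0],[0,-0.9,0,0,0,0],[0,0,0,0,0,0]]])

```text
clock: 7.6
eef_pos: [455.1, 305.5, 127.1]
tool_rot: [-1.57, -0.001, -1.697]
force: [1.5, 0.2, -0.8]
width: 41.7
```

```bash
python3 -c "
from h import *
bplan([10,-110,100])"
```

```text
7.6 [455.1 305.5 127.1] [-1.570e+00 -1.000e-03 -1.697e+00] shift [5.88 0.23 1.37] turn [-0.01 -0.02  0.01] shift in target axes [5.88 0.23 1.36] F [ 1.5  0.2 -0.8] w 41.7 q [-0.85  0.65  0.31  1.91 -0.32  0.63 -2.03]
tcp in board frame [-44.3 125.4 109.1]
```

apply_moves(commands=[[[1,0,0.2,0,0,0],[1,0,0.2,0,0,0],[1,0,0.2,0,0,0],[1,0,0.2,0,0,0],[1,0,0.2,0,0,0],[0.8,0,0.2,0,0,0],[0,0,0,0,0,0],[0,0,0,0,0,0]]], claw=0)

```text
clock: 8.27
eef_pos: [478.6, 65.2, 133.7]
tool_rot: [-1.556, 0.009, -1.689]
force: [-0.0, 1.0, -0.4]
width: -0.3
```

```bash
python3 -c "
from h import *
bplan([32,-100,10])
snap('side','pics/s4.png',(130,90,290,210),2.5)
snap('top','pics/t4.png',(110,160,270,280),2.5)
def c(n,x,y,w):
  i=cv2.cvtColor(np.load(n)['image'],cv2.COLOR_RGB2BGR)[y:y+w*3//4,x:x+w];return cv2.resize(i,(400,300),interpolation=cv2.INTER_CUBIC)
a=np.hstack([c('pics/t4.npz',115,165,80),c('pics/s4.npz',150,130,80)])
b=np.hstack([c('pics/t4.npz',115,165,160),c('pics/s4.npz',150,110,140)])
cv2.imwrite('pics/m4.png',np.vstack([a,b]))"
```

```text
8.27 [478.6  65.2 133.7] [-1.556  0.009 -1.689] shift [-0.22  2.65  0.54] turn [-0.17  0.07 -0.11] shift in target axes [-0.25  2.64  0.58] F [-0.   1.  -0.4] w -0.3 q [-0.36  0.55  0.25  2.09 -0.28  0.51 -1.6 ]
tcp in board frame [   8.9 -110.1  115.7]
```

View pics/m4.png

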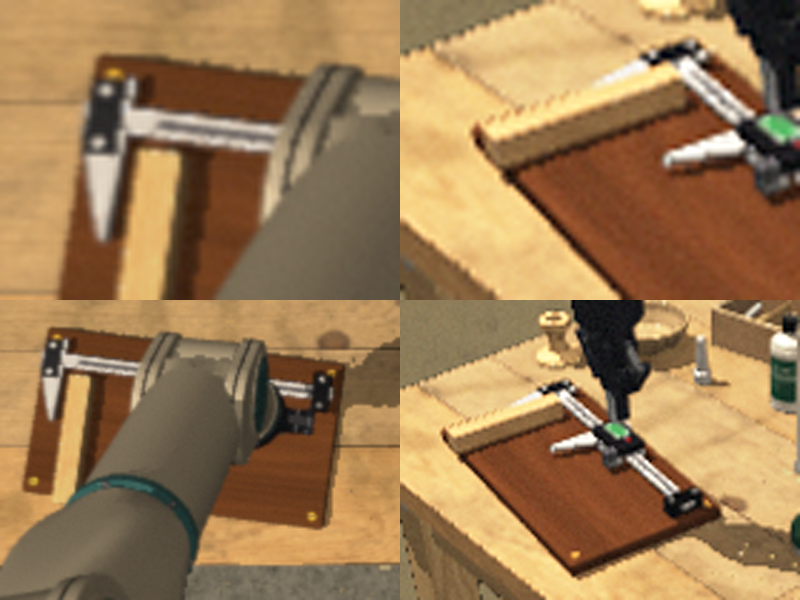

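apply_moves(commands=[[[-0.1,0.6,0.3,-0.1,0.05,-0.05],[-0.1,0.6,0.25,-0.07,0,-0.05],[0,0.6,0,0,0,0],[0,0,0,0,0,0],[0,0,0,0,0,0]]])

```text
clock: 8.78
eef_pos: [504.2, 82.4, 61.2]
tool_rot: [-1.567, 0.006, -1.678]
force: [-0.9, 1.2, 0.7]
width: -0.1
```

```bash
python3 -c "
from h import *
bplan([32,-95,9])"
```

```text
8.78 [504.2  82.4  61.2] [-1.567  0.006 -1.678] shift [ 0.13  0.85 -0.01] turn [-0.04  0.2  -0.07] shift in target axes [ 0.13  0.86 -0.  ] F [-0.9  1.2  0.7] w -0.1 q [-0.34  0.71  0.18  2.05 -0.32  0.41 -1.58]
tcp in board frame [ 32.1 -89.9  43.2]
```

apply_moves(commands=[[[0.1,0.3,0,0,0.15,-0.05],[0,0.3,0,0,0,0],[0,0.15,0,0,0,0],[0,0,0,0,0,0],[0,0,0,0,0,0]]])

```text
clock: 9.2
eef_pos: [504.3, 83.7, 33.4]
tool_rot: [-1.565, 0.005, -1.683]
force: [-0.1, -0.8, 0.6]
width: -0.5
```

```bash
python3 -c "
from h import *
bplan([32,-70,8])"
```

```text
9.2 [504.3  83.7  33.4] [-1.565  0.005 -1.683] shift [-0.46  0.19  0.  ] turn [-0.07  0.14 -0.05] shift in target axes [-0.47  0.19 -0.  ] F [-0.1 -0.8  0.6] w -0.5 q [-0.32  0.76  0.16  2.06 -0.34  0.34 -1.57]
tcp in board frame [ 32.1 -88.6  15.4]
```

apply_moves(commands=[[[-0.05,0.15,0,-0.07,0.15,-0.05],[-0.08,0.06,0,0,0,0],[-0.08,0,0,0,0,0],[-0.08,0,0,0,0,0],[-0.08,0,0,0,0,0],[-0.08,0,0,0,0,0]]])

```text
clock: 9.7
eef_pos: [508.1, 103.3, 26.3]
tool_rot: [-1.568, 0.001, -1.698]
force: [-0.6, -0.1, 0.4]
width: 0.3
```

```bash
python3 -c "
from h import *
bplan([32,-60,8])
snap('side','pics/s5.png',(170,130,250,190),7.5)"
```

```text
9.7 [508.1 103.3  26.3] [-1.568e+00  1.000e-03 -1.698e+00] shift [-0.22  0.01 -0.03] turn [-0.03 -0.04 -0.01] shift in target axes [-0.22  0.01 -0.03] F [-0.6 -0.1  0.4] w 0.3 q [-0.37  0.78  0.17  2.03 -0.35  0.35 -1.61]
tcp in board frame [ 33.4 -68.6   8.3]
```

View pics/s5.png

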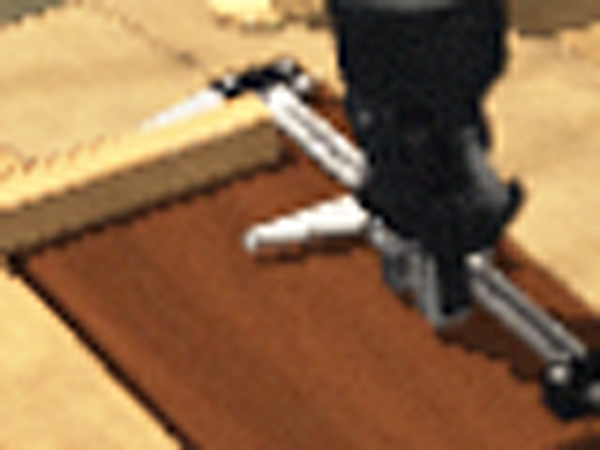

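apply_moves(commands=[[[-0.06,0,0.03,0,-0.03,0],[-0.06,0,0.03,0,0,0],[-0.06,0,0,0,0,0],[-0.06,0,0,0,0,0],[-0.06,0,0,0,0,0]]])

```text
clock: 10.17
eef_pos: [512.7, 117.0, 26.7]
tool_rot: [-1.568, 0.002, -1.695]
force: [-0.0, 0.6, 0.5]
width: -0.4
```

```bash
python3 -c "
from h import *
bplan([36,-60,8])"
```

```text
10.17 [512.7 117.   26.7] [-1.568  0.002 -1.695] shift [ 0.14  0.02 -0.01] turn [-0.03  0.01 -0.02] shift in target axes [ 0.14  0.02 -0.01] F [-0.   0.6  0.5] w -0.4 q [-0.39  0.79  0.18  2.02 -0.36  0.36 -1.63]
tcp in board frame [ 36.2 -54.6   8.7]
```

apply_moves(commands=[[[-0.06,0,0,0,0,0],[-0.06,0,0,0,0,0],[-0.06,0,0,0,0,0],[-0.06,0,0,0,0,0]]])

```text
clock: 10.5
eef_pos: [513.3, 126.5, 26.6]
tool_rot: [-1.569, 0.0, -1.695]
force: [-0.6, -1.7, 1.1]
width: -0.1
```

apply_moves(commands=[[[-0.06,0,0,0,0,0],[-0.06,0,0,0,0,0],[-0.06,0,0,0,0,0],[-0.06,0,0,0,0,0]]])

```text
clock: 10.83
eef_pos: [514.2, 134.8, 26.6]
tool_rot: [-1.569, -0.002, -1.697]
force: [-1.1, -2.3, 2.2]
width: 0.2
```

```bash
python3 -c "
from h import *
bplan([36,-60,8])"
```

```text
10.83 [514.2 134.8  26.6] [-1.569 -0.002 -1.697] shift [0.58 0.02 0.01] turn [-0.02 -0.02  0.02] shift in target axes [0.58 0.02 0.01] F [-1.1 -2.3  2.2] w 0.2 q [-0.43  0.79  0.19  2.   -0.36  0.38 -1.66]
tcp in board frame [ 35.6 -36.7   8.6]
```

apply_moves(commands=[[[-0.07,0,0.01,0,0,0],[-0.07,0,0,0,0,0],[-0.07,0,0,0,0,0],[-0.07,0,0,0,0,0],[-0.07,0,0,0,0,0],[-0.07,0,0,0,0,0],[-0.07,0,0,0,0,0],[-0.07,0,0,0,0,0]]])

```text
clock: 11.5
eef_pos: [517.4, 159.1, 26.6]
tool_rot: [-1.57, -0.002, -1.697]
force: [-0.3, -2.3, 1.2]
width: -0.2
```

```bash
python3 -c "
from h import *
bplan([36,44,8])"
```

```text
11.5 [517.4 159.1  26.6] [-1.57  -0.002 -1.697] shift [-1.4   0.01  0.  ] turn [-0.01 -0.02  0.03] shift in target axes [-1.4   0.01  0.01] F [-0.3 -2.3  1.2] w -0.2 q [-0.48  0.8   0.2   1.97 -0.37  0.41 -1.7 ]
tcp in board frame [ 35.7 -12.2   8.6]
```

apply_moves(commands=[[[-0.07,0,0.01,0,0,0],[-0.07,0,0,0,0,0],[-0.07,0,0,0,0,0],[-0.07,0,0,0,0,0],[-0.07,0,0,0,0,0],[-0.07,0,0,0,0,0],[-0.07,0,0,0,0,0],[-0.07,0,0,0,0,0]]])

```text
clock: 12.17
eef_pos: [520.7, 183.8, 26.5]
tool_rot: [-1.571, -0.002, -1.697]
force: [-1.0, -2.0, 1.5]
width: 0.2
```

```bash
python3 -c "
from h import *
bplan([36,44,8])
snap('side','pics/s6.png',(160,120,240,180),7.5)"
```

```text
12.17 [520.7 183.8  26.5] [-1.571 -0.002 -1.697] shift [-0.78  0.01  0.  ] turn [-0.   -0.02  0.03] shift in target axes [-0.78  0.01  0.  ] F [-1.  -2.   1.5] w 0.2 q [-0.53  0.81  0.22  1.94 -0.38  0.43 -1.73]
tcp in board frame [35.9 12.8  8.5]
```

View pics/s6.png

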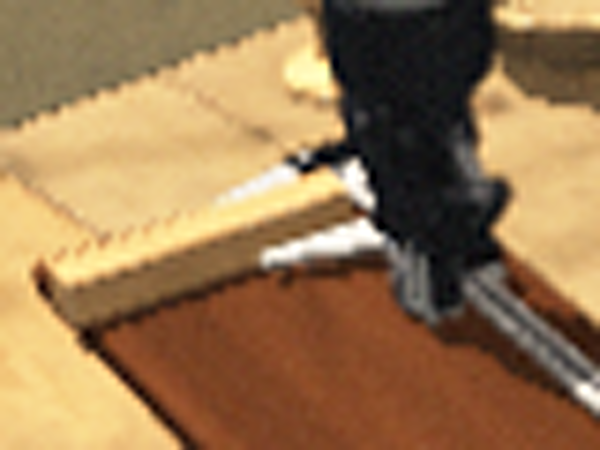

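apply_moves(commands=[[[-0.06,0,0,0,0,0],[-0.06,0,0,0,0,0],[-0.06,0,0,0,0,0],[-0.06,0,0,0,0,0],[-0.06,0,0,0,0,0],[-0.06,0,0,0,0,0]]])

```text
clock: 12.72
eef_pos: [522.9, 199.7, 26.5]
tool_rot: [-1.57, -0.002, -1.697]
force: [-0.1, -3.5, 1.1]
width: -0.0
```

apply_moves(commands=[[[-0.05,0,0,0,0,0],[-0.05,0,0,0,0,0]]])

```text
clock: 12.88
eef_pos: [523.6, 204.0, 26.5]
tool_rot: [-1.57, -0.002, -1.697]
force: [-0.6, -2.5, 0.9]
width: 0.5
```

apply_moves(commands=[[[-0.05,0,0,0,0,0],[-0.05,0,0,0,0,0]]])

```text
clock: 13.05
eef_pos: [524.2, 208.2, 26.5]
tool_rot: [-1.57, -0.003, -1.697]
force: [-0.1, -3.5, 1.4]
width: 0.4
```

```bash
python3 -c "
from h import *
bplan([36,44,8])"
```

```text
13.05 [524.2 208.2  26.5] [-1.57  -0.003 -1.697] shift [-0.17  0.01 -0.01] turn [-0.01 -0.02  0.03] shift in target axes [-0.17  0.01 -0.01] F [-0.1 -3.5  1.4] w 0.4 q [-0.57  0.82  0.23  1.91 -0.38  0.45 -1.77]
tcp in board frame [36.4 37.4  8.5]
```

apply_moves(commands=[[[-0.04,0,-0.01,0,0,0],[-0.04,0,0,0,0,0]]])

```text
clock: 13.22
eef_pos: [524.7, 211.0, 26.5]
tool_rot: [-1.569, -0.004, -1.698]
force: [-1.1, -7.4, 1.8]
width: -0.2
```

apply_moves(commands=[[[-0.03,0,0,0,0,0],[-0.03,0,0,0,0,0]]])

```text
clock: 13.38
eef_pos: [524.7, 210.9, 26.4]
tool_rot: [-1.57, -0.007, -1.699]
force: [-1.7, -5.1, 3.4]
width: -0.0
```

apply_moves(commands=[[[-0.03,0,0,0,0,0],[-0.03,0,0,0,0,0]]])

```text
clock: 13.55
eef_pos: [524.6, 210.8, 26.5]
tool_rot: [-1.571, -0.01, -1.701]
force: [-1.0, -5.0, 2.6]
width: 0.2
```

apply_moves(commands=[[[-0.06,0,0,0,0,0.1],[-0.06,0,0,0,0,0.1],[-0.06,0,0,0,0,0]]])

```text
clock: 13.8
eef_pos: [524.7, 211.1, 26.3]
tool_rot: [-1.572, -0.001, -1.705]
force: [0.0, -6.7, 2.1]
width: -0.3
```

```bash
python3 -c "
from h import *
bplan([36,44,8])"
```

```text
13.8 [524.7 211.1  26.3] [-1.572e+00 -1.000e-03 -1.705e+00] shift [-0.09  0.01 -0.01] turn [ 0.02 -0.11  0.01] shift in target axes [-0.09  0.01 -0.01] F [ 0.  -6.7  2.1] w -0.3 q [-0.58  0.82  0.23  1.9  -0.39  0.46 -1.78]
tcp in board frame [36.5 40.3  8.3]
```

apply_moves(commands=[[[0.1,0,0,0,0,0],[0.3,0,0,0,0,0],[0.4,0,0,0,0,0],[0,-0.5,0,0,0,0],[0.5,-1,-0.5,0,0,0],[1,-1,-0.5,0,0,0],[1,-0.5,-0.5,0,0,0],[1,0,0,0,0,0]]])

```text
clock: 14.47
eef_pos: [455.3, 72.8, 127.3]
tool_rot: [-1.572, 0.01, -1.685]
force: [-0.0, 0.1, 0.0]
width: -0.0
```

apply_moves(commands=[[[1,0,0,0,0,0],[1,0,0,0,0,0],[1,0,0,0,0,0],[1,0,0,0,0,0],[0,0,0,0,0,0],[0,0,0,0,0,0]]])

```text
clock: 14.97
eef_pos: [435.3, -100.7, 129.2]
tool_rot: [-1.559, 0.012, -1.694]
force: [0.2, 1.2, -0.2]
width: -0.2
```

```bash
python3 -c "
from h import *
bplan([36,-100,100])
snap('side','pics/s7.png');snap('top','pics/t7.png')
def c(n,x,y,w):
  i=cv2.cvtColor(np.load(n)['image'],cv2.COLOR_RGB2BGR)[y:y+w*3//4,x:x+w];return cv2.resize(i,(400,300),interpolation=cv2.INTER_CUBIC)
a=np.hstack([c('pics/t7.npz',120,170,80),c('pics/s7.npz',160,125,80)])
b=np.hstack([c('pics/t7.npz',115,165,160),c('pics/s7.npz',150,110,140)])
cv2.imwrite('pics/m7.png',np.vstack([a,b]))"
```

```text
14.97 [ 435.3 -100.7  129.2] [-1.559  0.012 -1.694] shift [-4.5   0.35  1.24] turn [-0.13  0.02 -0.13] shift in target axes [-4.5   0.28  1.24] F [ 0.2  1.2 -0.2] w -0.2 q [ 0.03  0.52  0.2   2.18 -0.26  0.45 -1.25]
tcp in board frame [ -13.6 -280.2  111.2]
```

View pics/m7.png

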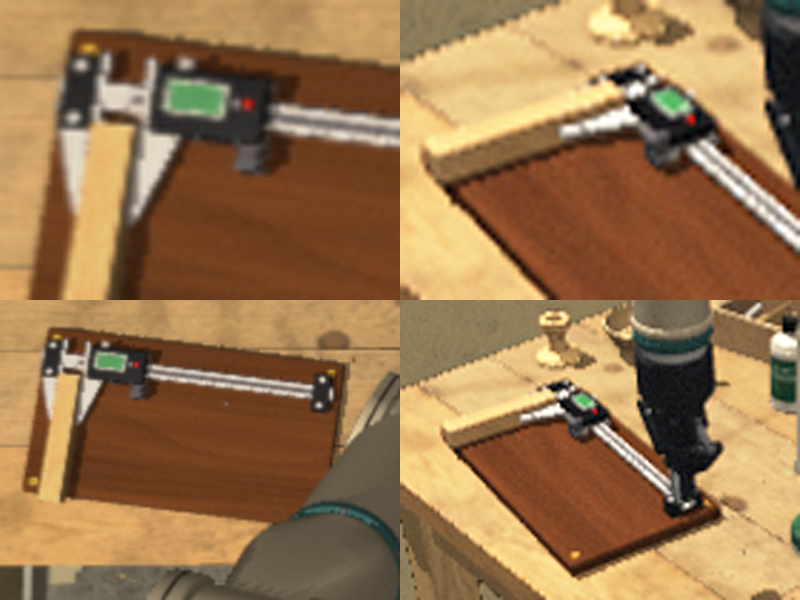

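Run:
```python
from h import *
d=dict(np.load('pics/t7.npz'))
im=d['image'].astype(float)
# sub-pixel blank edges: row-wise gradient crossings
tt=lambda u:u
u0=lambda y:0
L=[];Rr=[]
B=im[...,0]+im[...,1]-im[...,2]
for v in range(200,226):
    row=B[v]; c=int(round(120+(112-(v-170-25)*5*0.13)/5)); mid=row[c-2:c+3].mean()
    def edge(step):
        x=c
        while abs(x-c)<12:
            th=(mid+row[c+8*step])/2
            a,b=row[x],row[x+step]
            if (a-th)*(b-th)<=0 and a>=b: return x+step*(a-th)/(a-b+1e-9)
            x+=step
    l,r=edge(-1),edge(1)
    if l and r: L.append((l,v));Rr.append((r,v))
def bf(ps,z): return np.array([Rz.T@(onz(d,p,18+z)-cb) for p in ps])
for n,ps in(('left',L),('right',Rr)):
    q=bf(ps,25);k=np.polyfit(q[:,0],q[:,1],1);res=q[:,1]-np.polyval(k,q[:,0])
    print(n,len(q),'slope',k.round(4),'rms',res.std().round(2),q[[0,-1]].round(1).tolist())
f=lambda p:(120+p[0]/5,170+p[1]/5)
beam=[f((275,116)),f((398,133))]
g=bf([f(p) for p in((275,107),(398,125),(275,127),(398,144))],13);print('beam',g.round(1).tolist(),(g[0]-g[1])[:2][0]/(g[0]-g[1])[1],(g[2]-g[3])[0]/(g[2]-g[3])[1])
for c in((75,31),(35,300)): print(bf([f(c)],0).round(1))
```

```text
left 26 slope [1.630000e-02 1.536262e+02] rms 1.35 [[24.1, 150.2, 25.0], [-50.2, 152.8, 25.0]]
right 26 slope [3.820000e-02 1.281468e+02] rms 0.57 [[26.8, 128.3, 25.0], [-47.1, 127.0, 25.0]]
beam [[64.1, 48.1, 13.0], [62.3, -25.6, 13.0], [52.2, 46.4, 13.0], [51.1, -27.2, 13.0]] 0.023339144367664266 0.015336543620689999
[[ 96.3 176.7   0. ]]
[[-66.2 175.    0. ]]
```

```bash
cat > m.py <<'E'
from h import *
import sys
d=dict(np.load(sys.argv[1])); im=d['image'].astype(float); G=cv2.GaussianBlur(im,(0,0),.6)[...,1]
def inv(x,y,z): return proj(d,cb+Rz@np.array([x,y,z],float))[0]
def edges(A,B,z,n,half,sgn):
    # step edge near board-frame line A->B at height z; search +-half mm across; sgn=+1 brighter on the + side
    A,B=np.array(A,float),np.array(B,float); t=(B-A)/np.linalg.norm(B-A); nn=np.array([-t[1],t[0]])
    out=[]
    s=np.linspace(-half,half,8*half+1)
    for k in np.linspace(0,1,n):
        c=A+k*(B-A); P=[np.r_[c+x*nn,z] for x in s]
        uv=np.array([inv(*p) for p in P]).astype(np.float32)
        v=cv2.remap(G.astype(np.float32),uv[:,0][:,None],uv[:,1][:,None],cv2.INTER_LINEAR)[:,0]
        g=np.clip(np.gradient(v)*sgn,0,None); i=g.argmax(); w=slice(max(0,i-16),i+17)
        out.append(c+nn*(g[w]*s[w]).sum()/g[w].sum())
    out=np.array(out); m=out.mean(0); dirv=cv2.fitLine(out.astype(np.float32),cv2.DIST_HUBER,0,.01,.01).ravel()
    a=np.arctan2(dirv[1],dirv[0]); r=np.abs((out-dirv[2:])@[-dirv[1],dirv[0]])
    return m.round(1),a,np.median(r).round(2)
def show(n,r,ref): print(n,r[0],'angle off',round((r[1]-ref+np.pi/2)%np.pi-np.pi/2,4),'res',r[2])
h=np.pi/2
show('blank right',edges((-92,127),(-25,127),25,24,8,1),0)
show('blank left',edges((-92,152),(-25,152),25,24,8,-1),0)
show('beam near',edges((52,-125),(52,30),13,40,5,-1),h)
show('beam far',edges((68,-125),(68,30),13,40,5,1),h)
show('board near',edges((-100,-150),(-100,100),18-18,40,8,1),h)
show('board far',edges((100,-150),(100,150),0,40,8,-1),h)
show('board right',edges((-90,-180),(90,-180),0,40,8,-1),0)
show('board left',edges((-90,180),(90,180),0,40,8,1),0)
E
python3 m.py pics/t7.npz; echo; python3 m.py pics/top0.npz | sed -n 3,8p
```

```text
blank right [-58.5 127.1] angle off 0.0014 res 0.14
blank left [-58.5 152.5] angle off 0.0133 res 0.46
beam near [ 50.1 -47.5] angle off -0.0028 res 0.14
beam far [ 67.1 -47.5] angle off -0.0036 res 0.18
board near [-101.  -25.] angle off -0.0017 res 0.21
board far [100.2  -0. ] angle off -0.004 res 0.48
board right [  -0.  -181.2] angle off -0.0766 res 1.77
board left [ -0.  180.8] angle off 0.0015 res 0.5

beam near [ 51.1 -47.5] angle off -0.0291 res 0.64
beam far [ 68.3 -47.5] angle off -0.0424 res 1.12
board near [-101.3  -25. ] angle off -0.005 res 0.24
board far [100.3  -0. ] angle off -0.0033 res 0.4
board right [  -0.  -184.4] angle off -0.0049 res 0.72
board left [ -0.  180.8] angle off 0.0019 res 0.54
```

```bash
python3 -c "
from h import *
s=readout.read_state();print(s['clock'],s['force'],s['qd'].round(4));print(finish_job())"
```

```text
15.0667 [-0.18011868 -0.24337871 -0.58043218] [-0.0476  0.0044 -0.0231 -0.0009 -0.0058  0.0069 -0.007 ]
the job is handed in; nothing more can be done
None
```

I laid the ash blank on the gauging board between the open jaws and let go of it. I then pushed the slide shut at the thumb rest and handed the job in at about 15 s. No verdict is reported, so the result below rests on my own checks.

- **Closing:** the slide moved at about 2–3.5 N. It then stopped firmly on the blank at 5–7 N, and extra push did not move it further. I then backed the arm off and parked it clear.
- **Position and squareness:** in the last pictures the blank's two long edges read about 0.005 and 0.017 rad off square to the caliper, inside the 0.03 limit. The blank's centre read at y = 140 mm on the board, against 137.5 mm expected; calibration error and parallax probably account for this. No gap shows at either jaw.
- **One check that disagreed:** a first, rougher edge measurement suggested the blank could be 0.03–0.05 rad off square. A finer line fit, which used the length clear of the jaws, did not bear this out.
- **Not measured directly:** I judged the jaw opening and the slide's cock only from the firm stop and the pictures.
- **Other things on the bench:** I did not re-measure the other blanks, the pencil or the wax tin at the end. Nothing in the force readings or pictures suggested I had touched them.

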